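# Nest an empty hardware tub in the returns well

### The arm

A 6-joint arm with a two-finger parallel gripper is mounted at the origin on the work surface. World frame = base frame: x ahead of the robot, y to its left, z up, the work surface at z = 0. Lengths are in m, angles in rad, forces in N, time in s.
With the tool pointing down it reaches from about 0.375 to 0.9 m from the base axis. Payload 3.1 kg.
Tool frame: the origin (TCP) lies on the centre line of the jaws, within the pads' length; the fingertips stand 22 mm ahead of it and the grasp point (between the pads) lies 3 mm ahead of it; z points along the fingers, x is the direction in which the jaws open and shut, and the axes are right-handed (so a half turn about z gives the same grasp; the last joint's range is limited). The gripper opens to 87 mm and grips with 3 to 60 N. Pads are 19 mm wide; open, the fingers measure 117 mm over their backs; the gripper's body (75 mm by 190 mm) begins 51 mm behind the grasp point.
Start: joints at [1.171, 0.527, 1.433, -0, 1.181, -0.178], TCP at [0.137, 0.61, 0.245] pointing down, gripper open.
Joint ranges: [-3.08, 3.08], [-0.75, 2.2], [0.22, 2.44], [-1.43, 4.57], [0, 2.65], [-2.85, 2.85]. Speed limits (rad/s): [2.79, 2.79, 3.14, 3.14, 3.14, 3.14].

### API

Orientations are given as a unit quaternion [x, y, z, w].
In Python, from rig import robot, camera, order gives the robot as it stands.
- The arm moves only by the shell command python3 -m pendant 'ROWS' [OPENING] [FORCE]. ROWS is JSON, a list of rows, each a list of 2 entries, a list of its own where there are three numbers: the shift along the tool's x, y, z in mm, then the turn about the tool's z in degrees. A call has 1 to 8 rows; each row shifts and turns the commanded pose from where the row before left it, along the tool's axes as they then stand; what a row does not reach is not made up. A row lasts 1/8 s, in which the tool goes at most 62.5 mm and 10.7 degrees, less where a joint would pass 70% of its speed; a pose out of reach is approached as far as the arm can. A call with a gripper value outside its range is refused whole. OPENING is the finger opening in mm, from 0 to 87, set as the call begins (- or left out, the last holds). The fingers move at their own pace and stop on an object; FORCE is the grip in N (left out, the last holds). Time passes only in rows, so rows that do not move let the fingers close. It gives the time, the measured TCP pose, the force and the opening at its end, in the units of the state.
- robot.get_obs(): the state, without advancing time (a new reading comes with each control period).
- camera(name): name is "scene" or "top" or "wrist"; returns a dict with "pixels" (480x640x3 uint8, blue, green, red), "mtx" (3x3 intrinsics, pixels), "R" (3x3) and "t" (3): a world point X has camera coordinates R X + t. Camera axes: x right, y down, z forward; pixel columns grow to the right and rows downward; lengths in m; the calibration is good to about 2 mm. A picture is of the moment at which its call begins. There is no depth.
- order.hand_in(): hands the job in, once; it reports no verdict.
The state is a dict: "time": time; "q": joint angles; "joint_velocities": joint speeds; "joint_torque": joint torques, N m; "position": TCP position; "tool_rot": TCP orientation; "ft_force": force on the tool from outside, world axes, zero at the start; "moment": the same for the moment, N m; "grip_width": finger opening in m.
Only numpy, scipy, OpenCV 4.12 (cv2) and the standard library are available. Lean on these libraries where they do the work, as an engineer would, in place of code of your own. Each camera call takes 0.05 s, during which the arm holds its last target. There are 200 camera calls.

### The job

First take the loose crank arm that lies across the mouth of the returns well on the riser and lay it flat in the grey metal parts tray. Then bring the loose empty flared tub into the well so that it nests in the tub already fixed there, and press it gently down past the two sprung noses until it is fully home and level. Leave the straight-walled canister standing where it is.

Things in the scene. Friction and masses are not known exactly. Their poses are not given: they have to be found in the camera images.
- riser: Fixed bench riser with a white deck on plywood legs. Deck 200 mm (its x) by 420 mm (its y), top 85 mm above the bench; origin under its centre on the bench, z up. In mid-deck is the round returns well. On its +x and -x sides, 72 to 86 mm from its centre, stand steel posts 30 mm wide (y), 34 mm high, each with a sprung black nose over the mouth.
- well (a point): Centre of the well's mouth at deck level. A flared tub of the same shape as the loose one is fixed in the well, rim flush with the deck: 106 mm wide inside at the rim, 74 mm at its inner floor, 50 mm below the deck. Axes as the riser's.
- home (a point): Where the centre of the loose tub's underside lies when fully home: on the well's axis, 50 mm below the deck. Its rim then stands 20 mm above the deck, under the noses. Before pressing, it hangs on the noses 5 to 15 mm higher and may lean. About 3 mm of play all round. Axes as the riser's.
- nose_a (a joint): Nose on the riser's -x post: how far it is pushed back towards its post, 0 (sprung out) to 0.009 m. Its tip reaches to 52 mm from the well's axis and its sloping face spans 22 to 36 mm above the deck, 18 mm wide. A rim pressed down pushes it back (both together about 8 to 18 N), then it springs out over the rim.
- nose_b (a joint): The same on the +x post.
- tub: Loose empty grey plastic tub, 150 g, flared like a flower pot: 70 mm high, foot 68 mm and rim 112 mm across, wall 3 mm; inner floor 74 mm across, 20 mm above the underside. Upright on the deck about 150 mm from the well, on the riser's +y or -y side. Origin: centre of its underside, z up. Fingers set inside, near its floor, can drag it and press it down.
- canister: Loose grey plastic canister with straight walls, open on top, 84 mm across and 62 mm high, 300 g, standing on the deck on the other side of the well. Origin at the centre of its underside. Not to be disturbed.
- crank: Loose aluminium bicycle crank arm, 260 g, 168 mm long, lying flat across the well's mouth: a bar along its x, 24 mm wide, its top 15 mm above its underside; a boss 34 mm across, 20 mm high at x = -67 mm, an eye 26 mm across, 16 mm high at x = +71 mm. Origin at mid-length on its underside, z up.
- tray: Fixed open grey metal tray on the bench, left or right of the riser (a cardboard carton of the same footprint is on the other side): 250 mm (its x) by 130 mm (its y) outside, 35 mm high, walls and floor 4 mm. Origin under its centre on the bench, z up.

How it is judged:
On the way:
1. the crank arm lies in the tray, let go (x of crank in the frame of tray between -0.06 and 0.06 m and y of crank in the frame of tray between -0.05 and 0.05 m and z of crank in the frame of tray between 0 and 0.014 m and linear speed of crank below 0.02 m/s and contact force between crank and the fingers below 0.05 N), for 0.2 s.
At the end, for the whole second after the job is handed in: The tub is home in the well: underside within 3 mm in height and 6 mm sideways of the home point, upright within 0.05 rad, at rest; the crank lies flat in the tray (underside below 14 mm, centre within 60 mm along and 50 mm across of the tray's centre), at rest (z of tub in the frame of home between -0.003 and 0.003 m and horizontal distance between tub and home below 0.006 m and angle between tub's own z axis and vertical below 0.05 rad and linear speed of each of tub, crank below 0.02 m/s and x of crank in the frame of tray between -0.06 and 0.06 m and y of crank in the frame of tray between -0.05 and 0.05 m and z of crank in the frame of tray between 0 and 0.014 m); the robot touches nothing.
It fails at once if the canister is pushed more than 20 mm or tipped (distance of canister from where it was at the start of the episode above 0.02 m or angle between canister's own z axis and vertical above 0.35 rad).
It fails at once if the tub is pressed roughly, with more than 70 N (contact force between tub and the fingers above 70 N).
It also fails if it takes over 67 s, if anything falls off the work surface, if the arm or the gripper's body presses on something with over 40 N, if the wrist force passes 120 N, or if a joint passes its speed limit or range.

## Working session

There is one attempt and no reset: what is moved stays moved. The work goes in short steps, Python scripts to look and compute and a shell command to move; the robot and the scene stay as the last step left them, time stands still between calls to the robot, and variables do not carry over. Pictures are saved under pics/ and viewed, about 8 in all and at most 12, crops included, and the job is handed in when it is done.

```bash
mkdir -p pics; ls; python3 - <<'E'
from rig import robot,camera
import cv2,numpy as np,pickle
o=robot.get_obs();print({k:np.round(v,3) for k,v in o.items()})
for n in("top","scene"):
    c=camera(n);cv2.imwrite(f"pics/{n}0.png",c["pixels"]);pickle.dump(c,open(f"{n}0.pkl","wb"))
    print(n,c["mtx"].round(1).tolist(),np.round(c["R"],3).tolist(),np.round(c["t"],3).tolist(),np.round(-np.array(c["R"]).T@c["t"],3))
E
```

```text
pics
{'time': np.float64(0.0), 'q': array([ 1.171,  0.528,  1.434,  0.   ,  1.181, -0.179]), 'joint_velocities': array([ 0.001,  0.001,  0.001,  0.   ,  0.   , -0.001]), 'joint_torque': array([  0.   , -44.004, -17.659,   0.063,   0.058,  -0.   ]), 'position': array([0.137, 0.609, 0.244]), 'tool_rot': array([ 0.781,  0.625, -0.001,  0.001]), 'ft_force': array([-0.38 , -0.387,  0.412]), 'moment': array([-0.068, -0.041,  0.025]), 'grip_width': np.float64(0.087)}
top [[475.8, 0.0, 318.2], [0.0, 475.8, 229.0], [0.0, 0.0, 1.0]] [[-0.026, -1.0, -0.015], [-0.99, 0.028, -0.141], [0.141, 0.011, -0.99]] [0.02, 0.557, 1.057] [ 0.402 -0.008  1.125]
scene [[519.8, 0.0, 319.9], [0.0, 519.8, 235.3], [0.0, 0.0, 1.0]] [[-0.737, 0.675, -0.006], [0.426, 0.459, -0.78], [-0.524, -0.577, -0.626]] [0.391, -0.163, 1.638] [1.215 0.756 0.901]
```

View pics/top0.png

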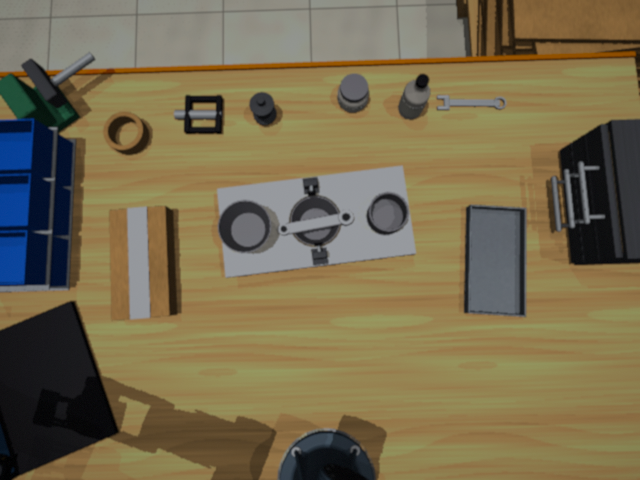

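View pics/scene0.png

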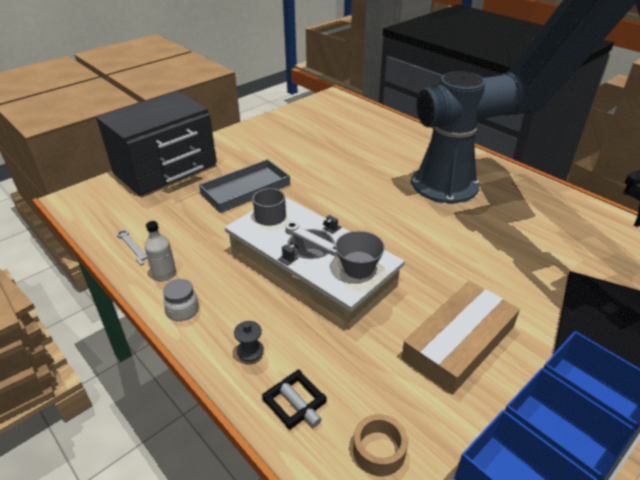

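The top view shows the riser with deck corners near (218,188), (403,167), (414,254) and (226,276). The tub is at (248,227), the canister at (388,213), the crank runs from (285,229) to (346,217), and the tray is around (495,260). I'll zoom in for exact pixels.

```bash
cat > h.py <<'E'
import numpy as np,cv2
from scipy.spatial.transform import Rotation as Ro
def bp(c,uv,z):
    "pixels -> world points on plane z"
    R,t=np.array(c["R"]),np.array(c["t"]);C=-R.T@t
    uv=np.atleast_2d(uv).astype(float)
    d=np.c_[uv,np.ones(len(uv))]@np.linalg.inv(c["mtx"]).T@R
    return C+d*((z-C[2])/d[:,2])[:,None]
def pj(c,X):
    p=(np.atleast_2d(X)@np.array(c["R"]).T+c["t"])@np.array(c["mtx"]).T
    return p[:,:2]/p[:,2:]
def rel(o,target,yaw_x=None):
    "shift of TCP to target in tool axes (mm); turn (deg) to bring tool x to world heading yaw_x (mod 180)"
    R=Ro.from_quat(o["tool_rot"]).as_matrix()
    print("shift mm",((np.array(target)-o["position"])@R*1e3).round(1), "jaw heading",np.degrees(np.arctan2(R[1,0],R[0,0])).round(2),"tilt",np.degrees(np.arccos(-R[2,2])).round(2))
    if yaw_x is not None:
        h=np.arctan2(R[1,0],R[0,0]);d=-(np.degrees(yaw_x-h));print("turn",[((d+90)%180-90).round(1)])
E
python3 - <<'E'
import pickle,cv2,numpy as np
from h import *
c=pickle.load(open("top0.pkl","rb"));im=c["pixels"]
cv2.imwrite("pics/crop1.png",cv2.resize(im[155:285,212:412],None,fx=4,fy=4,interpolation=cv2.INTER_CUBIC))
D=bp(c,[(218,188),(403,167),(414,254),(226,276)],.085);print(D.round(3),D.mean(0))
T=bp(c,[(467,206),(525,207),(525,314),(465,314)],.035);print(T.round(3),T.mean(0))
E
```

```text
[[ 0.65   0.226  0.085]
 [ 0.686 -0.19   0.085]
 [ 0.489 -0.204  0.085]
 [ 0.453  0.208  0.085]] [0.56925885 0.00989107 0.085     ]
[[ 0.602 -0.342  0.035]
 [ 0.595 -0.476  0.035]
 [ 0.352 -0.454  0.035]
 [ 0.355 -0.32   0.035]] [ 0.47597345 -0.39817827  0.035     ]
```

View pics/crop1.png

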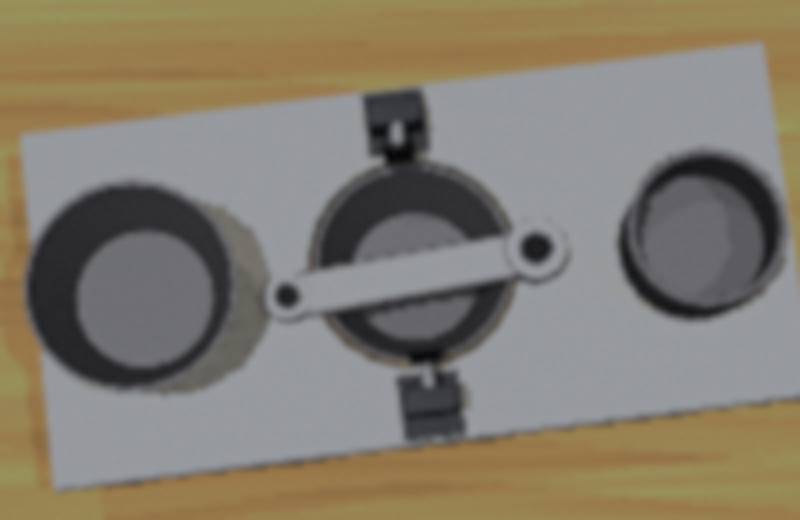

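The crop shows these positions, in crop pixels:
- Well mouth centred near (413,263)
- Eye hole at (287,296)
- Boss hole at (537,247)
- Tub rim centre (130,285) and floor centre (145,299)
- Canister rim centre near (707,230)

```bash
python3 - <<'E'
import pickle
from h import *
from rig import robot
c=pickle.load(open("top0.pkl","rb"))
f=lambda x,y,z:bp(c,[(212+(x+.5)/4-.5,155+(y+.5)/4-.5)],z)[0]
eye=f(287,296,.101);boss=f(537,247,.105)
print("len",np.linalg.norm((eye-boss)[:2]))
a=np.arctan2(*(eye-boss)[1::-1]);cr=boss+67/138*(eye-boss);print("eye",eye,"boss",boss,"crank",cr,"yaw",np.degrees(a))
D=np.array([f(22,134,.085),f(765,42,.085)]);d=D[0]-D[1];print("riser y heading",np.degrees(np.arctan2(d[1],d[0])))
print("well",f(413,263,.085),"tub rim",f(130,285,.155),"floor",f(145,299,.105),"can",f(707,230,.147))
rel(robot.get_obs(),[cr[0],cr[1],.2],a+np.pi/2)
E
```

```text
len 0.13849348806459919
eye [0.55114831 0.07938766 0.101     ] boss [ 0.57356407 -0.05727974  0.105     ] crank [0.56268106 0.00907327 0.10305797] yaw 99.31454358647714
riser y heading 95.511048849489
well [0.56993486 0.01063052 0.085     ] tub rim [0.55135654 0.15589693 0.155     ] floor [0.55112722 0.15619698 0.105     ] can [ 0.57291643 -0.1439691   0.147     ]
shift mm [-491.7  547.1   44.4] jaw heading 77.29 tilt 0.11
turn [np.float64(68.0)]
```

```bash
python3 -m pendant '[[[-31,34,0],0],[[-31,34,0],0],[[-31,34,0],0],[[-31,34,0],0],[[-31,34,0],0],[[-31,34,0],0],[[-31,34,0],0],[[-31,34,0],0]]' 50 40 && python3 -m pendant '[[[-31,34,0],0],[[-31,34,0],0],[[-31,34,0],0],[[-31,34,0],0],[[-31,34,0],0],[[-31,34,0],0],[[-31,34,0],0],[[0,0,0],0]]' && python3 -m pendant '[[[0,0,0],9],[[0,0,0],9],[[0,0,0],9],[[0,0,0],9],[[0,0,0],9],[[0,0,0],9],[[0,0,0],9],[[0,0,0],5]]' && python3 - <<'E'
from h import *
from rig import robot,camera
import pickle
c=camera("wrist");cv2.imwrite("pics/w1.png",c["pixels"]);pickle.dump(c,open("w1.pkl","wb"))
o=robot.get_obs();print(o["position"],o["q"],o["ft_force"]);rel(o,[.5627,.0091,.2],np.radians(9.3))
E
```

```text
time: 1.1
position: [0.3488, 0.3066, 0.2444]
tool_rot: [0.781, 0.625, -0.0, -0.0]
ft_force: [0.3, 0.4, 0.5]
grip_width: 0.0502
time: 2.1
position: [0.5347, 0.0412, 0.2443]
tool_rot: [0.782, 0.623, 0.0, 0.001]
ft_force: [-0.1, 0.7, 0.5]
grip_width: 0.0499
time: 3.1
position: [0.5314, 0.045, 0.2442]
tool_rot: [0.997, 0.08, -0.001, -0.0]
ft_force: [0.7, -0.2, -0.1]
grip_width: 0.05
[0.53139446 0.04504901 0.24418896] [-1.25319500e-01  4.05606309e-01  1.66145381e+00  4.63445980e-04
  1.07641861e+00 -2.83959482e-01] [ 0.59232002 -0.30628356  0.45129447]
shift mm [25.3 40.5 44.1] jaw heading 9.08 tilt 0.11
turn [np.float64(-0.2)]
```

View pics/w1.png

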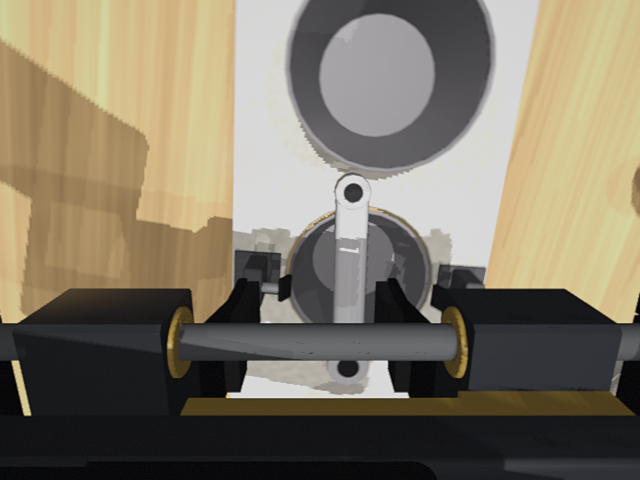

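The wrist view shows the eye hole at (353,193), the boss hole at (347,369), the tub floor centre at (377,75) and the bar between the fingers. I'll check the crank pose against this.

```bash
python3 - <<'E'
from h import *
from rig import robot
import pickle
c=pickle.load(open("w1.pkl","rb"))
e=bp(c,[(353,193)],.101)[0];b=bp(c,[(347,369)],.105)[0];cr=b+67/138*(e-b)
a=np.arctan2(*(e-b)[1::-1]);print(e,b,cr,np.degrees(a),np.linalg.norm((e-b)[:2]));print("tub floor",bp(c,[(377,75)],.105))
rel(robot.get_obs(),[cr[0],cr[1],.107],a+np.pi/2)
E
```

```text
[0.552191   0.07721152 0.101     ] [ 0.57270292 -0.06067937  0.105     ] [0.56274423 0.00626766 0.10305797] 98.46097036002459 0.13940817182130674
tub floor [[0.55298343 0.15566866 0.105     ]]
shift mm [ 25.1  43.4 137.1] jaw heading 9.08 tilt 0.11
turn [np.float64(0.6)]
```

```bash
python3 -m pendant '[[[12.5,21.5,0],0],[[12.5,21.5,0],0],[[0,0,35],0],[[0,0,35],0],[[0,0,35],0],[[0,0,20],0],[[0,0,12],0],[[0,0,0],0]]' && python3 -m pendant '[[[0,0,0],0],[[0,0,0],0],[[0,0,0],0],[[0,0,0],0],[[0,0,0],0],[[0,0,0],0]]' 0 40 && python3 -m pendant '[[[0,0,-10],0],[[0,0,-20],0],[[0,0,-30],0],[[0,0,-40],0],[[0,0,0],0]]'
```

```text
time: 4.15
position: [0.5646, 0.0047, 0.1068]
tool_rot: [0.997, 0.081, -0.001, -0.0]
ft_force: [0.0, -0.3, 0.8]
grip_width: 0.0499
time: 4.9
position: [0.5638, 0.0055, 0.1081]
tool_rot: [0.997, 0.081, -0.0, 0.0]
ft_force: [-3.0, -1.4, 6.3]
grip_width: 0.0234
time: 5.52
position: [0.5668, 0.0052, 0.2107]
tool_rot: [0.997, 0.081, 0.004, 0.001]
ft_force: [0.0, -0.3, -3.1]
grip_width: 0.0239
```

```bash
python3 -m pendant '[[[-16,38,0],0],[[-16,38,0],0],[[-16,38,0],0],[[-16,38,0],0],[[-16,38,0],0],[[-16,38,0],0],[[-16,38,0],0],[[-16,38,0],0]]' && python3 -m pendant '[[[-14,39,0],0],[[-13,40,0],0],[[0,0,0],-8],[[0,0,0],-10],[[0,0,0],-10],[[0,0,0],-10],[[0,0,0],-10],[[0,0,0],-10]]' && python3 -m pendant '[[[0,0,0],-10],[[0,0,0],-8],[[0,0,0],0]]' && python3 - <<'E'
from h import *
from rig import robot,camera
import pickle
c=camera("wrist");cv2.imwrite("pics/w2.png",c["pixels"]);pickle.dump(c,open("w2.pkl","wb"))
o=robot.get_obs();print(o["position"],o["ft_force"]);rel(o,[.476,-.398,.029],np.radians(84.9))
E
```

```text
time: 6.52
position: [0.486, -0.3158, 0.2057]
tool_rot: [0.997, 0.081, -0.001, -0.001]
ft_force: [-0.1, 1.1, -2.8]
grip_width: 0.0236
time: 7.52
position: [0.4725, -0.3967, 0.2055]
tool_rot: [0.831, 0.556, -0.0, -0.002]
ft_force: [-0.1, 0.1, -2.9]
grip_width: 0.0235
time: 7.9
position: [0.4726, -0.3968, 0.2058]
tool_rot: [0.736, 0.677, 0.0, -0.001]
ft_force: [0.7, -0.3, -2.2]
grip_width: 0.0235
[ 0.47267471 -0.39688844  0.20607221] [-0.71401509 -0.08272735 -2.82328727]
shift mm [ -1.2   3.7 177.1] jaw heading 85.15 tilt 0.15
turn [np.float64(0.2)]
```

View pics/w2.png

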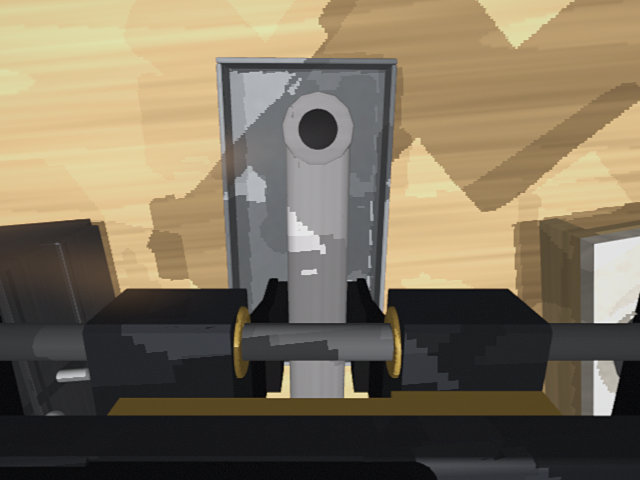

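The crank is held, aligned with the tray and over it: boss at (318,128), tray far edge from (217,60) to (396,60). I'll lower and release.

```bash
python3 -m pendant '[[[-1,4,40],0],[[0,0,45],0],[[0,0,45],0],[[0,0,25],0],[[0,0,15],0],[[0,0,7],0],[[0,0,0],0],[[0,0,0],0]]' && python3 -m pendant '[[[0,0,0],0],[[0,0,0],0],[[0,0,0],0],[[0,0,0],0]]' 50 && python3 -m pendant '[[[0,0,-20],0],[[0,0,-40],0],[[0,0,-50],0],[[0,0,-50],0],[[0,0,-40],0],[[0,0,0],0]]' && python3 - <<'E'
from h import *
from rig import robot,camera
import pickle
c=camera("top");pickle.dump(c,open("top1.pkl","wb"))
cv2.imwrite("pics/t1.png",cv2.resize(c["pixels"][150:330,210:550],None,fx=2.3,fy=2.3,interpolation=cv2.INTER_CUBIC))
E
```

```text
time: 8.95
position: [0.4777, -0.3996, 0.0317]
tool_rot: [0.736, 0.677, -0.0, 0.001]
ft_force: [-0.3, 0.3, -3.3]
grip_width: 0.0236
time: 9.45
position: [0.4772, -0.399, 0.0308]
tool_rot: [0.736, 0.677, -0.0, 0.0]
ft_force: [-0.6, -0.3, 0.9]
grip_width: 0.0487
time: 10.2
position: [0.4787, -0.4007, 0.2363]
tool_rot: [0.735, 0.678, -0.0, 0.005]
ft_force: [-0.1, 0.4, -0.5]
grip_width: 0.0497
```

View pics/t1.png

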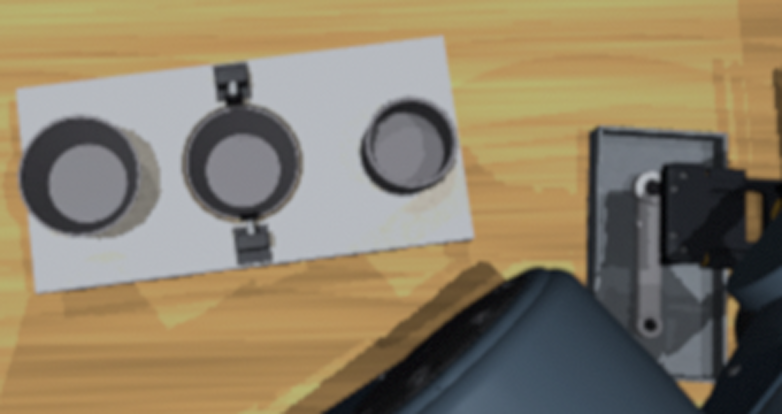

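The crank lies flat in the tray, boss (650,187) to eye (650,324), and the riser is undisturbed. Next is the tub.

```bash
python3 -m pendant '[[[0,0,0],-10],[[46,10,0],0],[[46,10,0],0],[[46,10,0],0],[[46,10,0],0],[[46,10,0],0],[[46,10,0],0],[[46,10,0],0]]' 25 15 && python3 -m pendant '[[[46,10,0],0],[[46,10,0],0],[[46,10,0],0],[[46,10,0],0],[[46,14,0],0],[[0,0,0],0]]' && python3 - <<'E'
from h import *
from rig import robot,camera
import pickle
c=pickle.load(open("top1.pkl","rb"))
f=lambda x,y,z:bp(c,[(210+(x+.5)/2.3-.5,150+(y+.5)/2.3-.5)],z)[0].round(4)
print("well",f(242.5,161.5,.085),f(243,170,.035),"tub",f(88,184,.105),f(79,177,.155))
o=robot.get_obs();print(o["position"]);rel(o,[.552,.156,.13],np.radians(95.3))
E
```

```text
time: 11.25
position: [0.516, -0.0699, 0.2295]
tool_rot: [0.674, 0.739, -0.001, -0.001]
ft_force: [0.4, -0.4, -1.0]
grip_width: 0.0251
time: 12.0
position: [0.5488, 0.1651, 0.2293]
tool_rot: [0.672, 0.741, -0.001, -0.001]
ft_force: [0.0, -0.2, -0.2]
grip_width: 0.025
well [0.5709 0.01   0.085 ] [0.5703 0.0106 0.035 ] tub [0.5504 0.156  0.105 ] [0.5497 0.156  0.155 ]
[0.54877162 0.16510948 0.22932368]
shift mm [-9.4  2.5 99.3] jaw heading 95.56 tilt 0.13
turn [np.float64(0.3)]
```

```bash
python3 -m pendant '[[[-9,2,0],0],[[0,0,30],0],[[0,0,30],0],[[0,0,20],0],[[0,0,10],0],[[0,0,9],0],[[0,0,0],0]]' && python3 -m pendant '[[[0,0,0],0],[[0,0,0],0],[[0,0,0],0],[[0,0,0],0],[[0,0,0],0],[[0,0,0],0]]' 87 20
```

```text
time: 12.88
position: [0.5524, 0.1529, 0.1313]
tool_rot: [0.674, 0.739, -0.0, -0.0]
ft_force: [0.3, -0.4, 0.0]
grip_width: 0.0248
time: 13.62
position: [0.5525, 0.1536, 0.1316]
tool_rot: [0.674, 0.739, 0.0, 0.0]
ft_force: [0.5, 1.3, 0.9]
grip_width: 0.0583
```

```bash
python3 -m pendant '[[[0,0,-2],0],[[0,0,-3],0],[[0,0,-3],0],[[0,0,0],0],[[0,0,0],0]]' && python3 - <<'E'
from h import *
from rig import camera
c=camera("scene");cv2.imwrite("pics/s2.png",cv2.resize(c["pixels"][180:330,210:420],None,fx=3.5,fy=3.5,interpolation=cv2.INTER_CUBIC))
E
```

```text
time: 14.25
position: [0.5524, 0.1534, 0.1396]
tool_rot: [0.674, 0.739, -0.0, -0.0]
ft_force: [0.3, -0.6, -2.0]
grip_width: 0.0589
```

View pics/s2.png

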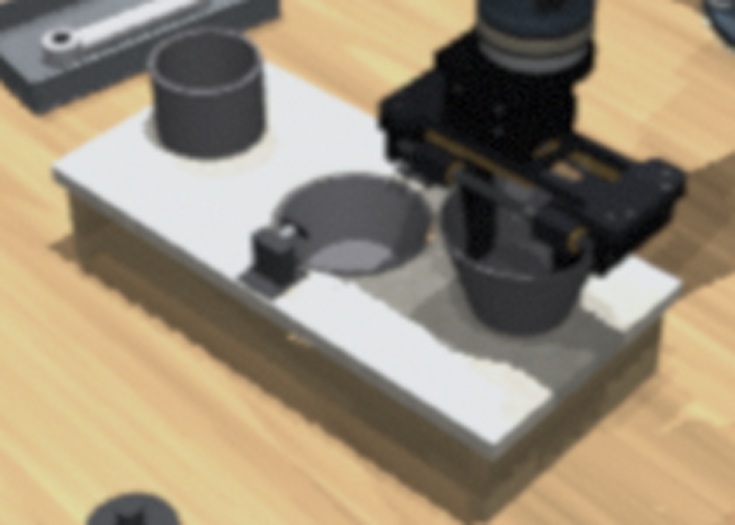

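The tub is lifted level on the spread fingers, with a 2 N weight reading, and its foot is just clear of the deck. I'll carry it over the well slowly.

```bash
python3 -m pendant '[[[-8,0,-1],0],[[-16,0,-1],0],[[-20,1,0],0],[[-20,1,0],0],[[-20,1,0],0],[[-20,1,0],0],[[-20,0,0],0],[[-12,0,0],0]]' && python3 -m pendant '[[[-8,0,0],0],[[0,0,0],0],[[0,0,0],0]]' && python3 - <<'E'
from h import *
from rig import camera,robot
import pickle
o=robot.get_obs();rel(o,[.570,.0105,.1396])
c=camera("top");pickle.dump(c,open("top2.pkl","wb"));a=cv2.resize(c["pixels"][165:275,250:400],None,fx=4,fy=4,interpolation=cv2.INTER_CUBIC)
cv2.imwrite("pics/t2.png",a)
E
```

```text
time: 15.3
position: [0.5692, 0.0168, 0.1415]
tool_rot: [0.674, 0.739, 0.0, 0.0]
ft_force: [0.5, -0.4, -2.6]
grip_width: 0.0579
time: 15.68
position: [0.5695, 0.011, 0.1415]
tool_rot: [0.674, 0.739, 0.0, -0.0]
ft_force: [-0.1, -0.9, -1.9]
grip_width: 0.0584
shift mm [-0.5  0.4  1.9] jaw heading 95.32 tilt 0.02
```

View pics/t2.png

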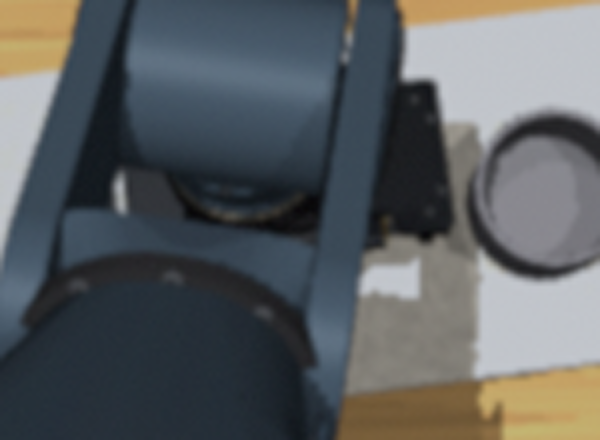

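The arm hides the tub, but the gripper body at (450,160) clears the canister at (472,200). I'll lower now, watching the forces.

```bash
python3 -m pendant '[[[0,0,6],0],[[0,0,7],0],[[0,0,7],0],[[0,0,7],0],[[0,0,7],0],[[0,0,5],0],[[0,0,0],0]]' && python3 -m pendant '[[[0,0,3],0],[[0,0,3],0],[[0,0,2],0],[[0,0,0],0],[[0,0,0],0]]'
```

```text
time: 16.6
position: [0.5704, 0.0104, 0.1024]
tool_rot: [0.674, 0.739, 0.0, 0.001]
ft_force: [2.1, -0.3, -1.8]
grip_width: 0.0586
time: 17.23
position: [0.5699, 0.0103, 0.0948]
tool_rot: [0.674, 0.739, 0.0, 0.0]
ft_force: [0.7, -0.6, 4.2]
grip_width: 0.0586
```

```bash
python3 -m pendant '[[[0,0,2],0],[[0,0,2],0],[[0,0,1],0],[[0,0,0],0]]' && python3 -m pendant '[[[0,0,2],0],[[0,0,2],0],[[0,0,1],0],[[0,0,0],0]]'
```

```text
time: 17.73
position: [0.5699, 0.0104, 0.0898]
tool_rot: [0.674, 0.739, 0.0, 0.0]
ft_force: [-0.0, -0.8, 6.1]
grip_width: 0.0585
time: 18.23
position: [0.57, 0.0104, 0.0842]
tool_rot: [0.674, 0.739, 0.0, 0.0]
ft_force: [1.0, 0.8, 0.4]
grip_width: 0.0591
```

```bash
python3 -m pendant '[[[0,0,2],0],[[0,0,1],0],[[0,0,0],0]]' && python3 -m pendant '[[[0,0,1],0],[[0,0,1],0],[[0,0,0],0]]'
```

```text
time: 18.6
position: [0.5696, 0.0104, 0.0831]
tool_rot: [0.674, 0.739, -0.0, 0.0]
ft_force: [-0.9, 0.2, 12.7]
grip_width: 0.0589
time: 18.98
position: [0.5696, 0.0102, 0.0822]
tool_rot: [0.674, 0.739, 0.0, 0.0]
ft_force: [-4.7, -1.3, 20.7]
grip_width: 0.059
```

It reached a firm stop with 21 N near the expected home height. I'll narrow the fingers, press on the floor as a check, then back out.

```bash
python3 -m pendant '[[[0,0,0],0],[[0,0,0],0],[[0,0,0],0],[[0,0,0],0]]' 44 && python3 -m pendant '[[[0,0,1],0],[[0,0,1],0],[[0,0,1],0],[[0,0,1],0],[[0,0,0],0]]'
```

```text
time: 19.48
position: [0.5693, 0.0104, 0.0804]
tool_rot: [0.674, 0.739, -0.0, -0.0]
ft_force: [-0.2, -0.7, -0.1]
grip_width: 0.0531
time: 20.1
position: [0.5689, 0.0107, 0.0774]
tool_rot: [0.674, 0.739, -0.0, -0.001]
ft_force: [-5.0, 0.8, 19.6]
grip_width: 0.0445
```

Floor contact is at tip z = 0.055, which is exactly the home height. I'll retract and look.

```bash
python3 -m pendant '[[[0,0,-10],0],[[0,0,-20],0],[[0,0,-40],0],[[0,0,-50],0],[[0,0,-30],0],[[50,0,0],0],[[50,0,0],0],[[50,0,0],0]]' && python3 -m pendant '[[[50,0,0],0],[[50,0,0],0],[[50,0,0],0],[[0,0,0],0]]' && python3 - <<'E'
from h import *
from rig import camera
import pickle
t=camera("top");s=camera("scene");pickle.dump((t,s),open("f.pkl","wb"))
a=cv2.resize(t["pixels"][160:280,210:410],None,fx=4,fy=4,interpolation=cv2.INTER_CUBIC)
cv2.imwrite("pics/ft.png",a)
b=cv2.resize(s["pixels"][160:310,190:400],None,fx=3.8,fy=3.8,interpolation=cv2.INTER_CUBIC)
cv2.imwrite("pics/fs.png",b)
E
```

```text
time: 21.1
position: [0.5553, 0.161, 0.225]
tool_rot: [0.674, 0.739, -0.0, -0.0]
ft_force: [1.2, 0.3, 0.5]
grip_width: 0.0442
time: 21.6
position: [0.5408, 0.3124, 0.2246]
tool_rot: [0.672, 0.741, -0.0, -0.001]
ft_force: [-0.8, -0.3, -1.1]
grip_width: 0.0438
```

View pics/ft.png

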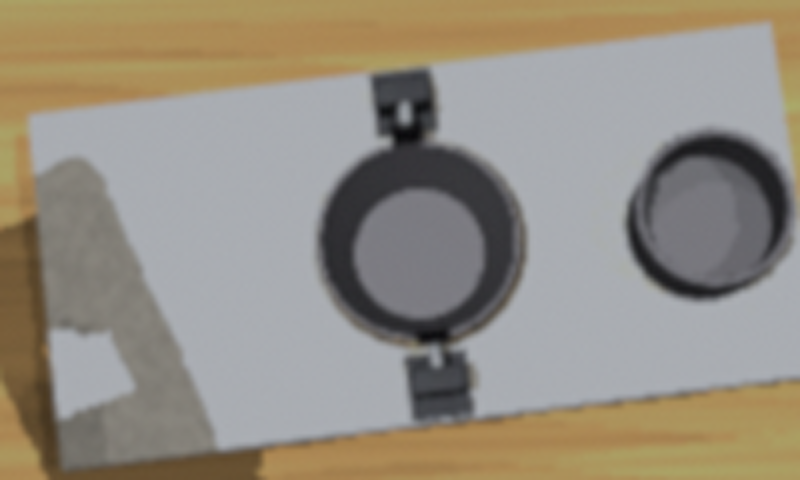

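View pics/fs.png

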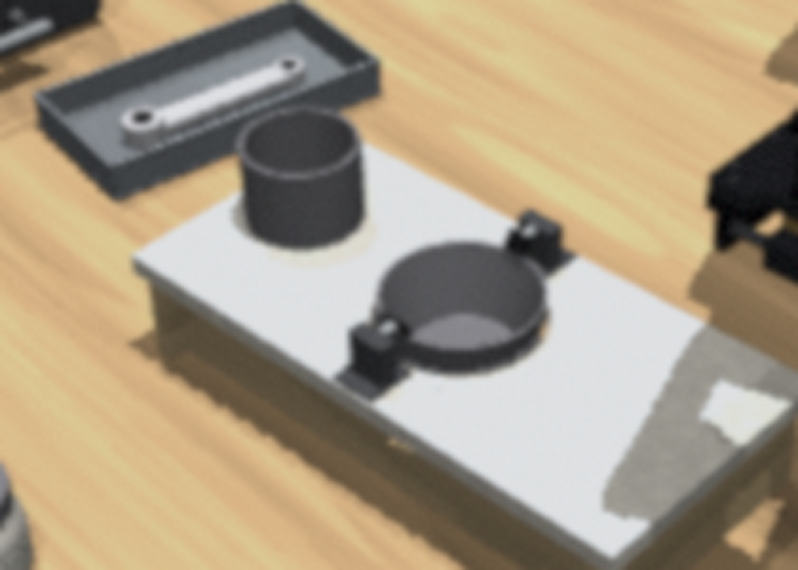

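The top view shows the rim spanning x 318–525 around the well, inner floor centred at (420,253), both noses over the rim, and the canister where it was. The scene view shows the rim low and level and the crank flat in the tray. One numeric check of rim and floor against home, then I'll decide.

```bash
python3 - <<'E'
from h import *
import pickle
t,s=pickle.load(open("f.pkl","rb"))
a=np.linspace(0,2*np.pi,73);W=np.array([.570,.0105,0])
def ext(c,o,k,r,z):
    p=pj(c,W+np.c_[r*np.cos(a),r*np.sin(a),0*a+z]);p=(p-o+.5)*k-.5;return p.min(0).round(0),p.max(0).round(0)
for dz in(0,.006): print("dz",dz,"top rim",ext(t,(210,160),4,.056,.105+dz),"floor",ext(t,(210,160),4,.037,.055+dz),"scene rim",ext(s,(190,160),3.8,.056,.105+dz))
print("floor c",bp(t,[(210+420.5/4-.5,160+253.5/4-.5)],.055), "can",bp(t,[(210+715.5/4-.5,160+210.5/4-.5)],.147))
E
```

```text
dz 0 top rim (array([317., 136.]), array([524., 340.])) floor (array([357., 187.]), array([487., 316.])) scene rim (array([372., 240.]), array([547., 349.]))
dz 0.006 top rim (array([317., 134.]), array([524., 338.])) floor (array([357., 185.]), array([487., 314.])) scene rim (array([372., 232.]), array([547., 342.]))
floor c [[0.56902712 0.01187054 0.055     ]] can [[ 0.57291643 -0.1439691   0.147     ]]
```

```bash
python3 -c "
from rig import order;print(order.hand_in())"
```

```text
the job is handed in; nothing more can be done
None
```

The crank arm is in the tray and the tub is pressed home in the well. I handed the job in at about 22 s of the 67 s allowed; no verdict comes back.

- **Crank:** I gripped it by the bar, laid it lengthwise in the grey tray and let go. The last scene picture shows it lying flat near the middle of the tray.
- **Tub:** I lifted it with the fingers spread inside, carried it over the well and lowered it past the noses. The highest force reading while pressing was about 21 N, against the 70 N limit.
- **Tub height:** The fingertips met the tub's floor at z = 0.055 m, which is the home height.
- **Tub position:** In the top view the floor centre is within about 2 mm of the estimated well centre. In the scene view the rim matches the predicted home outline within 1–3 px, and both noses sit over it. I judged level from the pictures only; I did not measure the tilt.
- **Canister:** It looks unmoved; I estimated its final position from an approximate pixel reading, and it agrees with the start.

None of the checks failed. The only disagreement was 1–2 mm between pose estimates from different pictures.

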